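# Bring the flywheel's grease nipple to the top and chock the wheel

## Task

Turn the flywheel by its rim until the grease nipple, hidden low down between the guards at the start, points straight up. Then push the grey iron core block along the top and up the ramp, without lifting it off, until it is chocked flat on the plate against the wheel's rim, the nipple still at the top. Leave the other apparatus where it stands.

Things in the scene. Friction and masses are not known exactly. Their poses are not given: they have to be found in the camera images.
- stand: The flywheel's bearing stand, screwed down. Origin: on the table, below the middle of the wheel. Its x axis runs along the axle, its y axis along the plate, in the wheel's plane. Bearing posts at x = +-27 to +-41 mm, 36 mm wide in y, top 127 mm above the table; thin guard cheeks at x = +-19 to +-22 mm, y = -44 to +44 mm, top at 96 mm; both leave the wheel's upper part free.
- plate (a point): Middle of the stand's steel plate, on its upper face, 10 mm above the table; axes as the stand's. Plate 140 mm (x) by 230 mm (y); at each y end a ramp 36 mm long rises from the table to it (15 degrees), so the ramps begin at y = +-151 mm. Side rims along y, inner faces at x = +-61 mm, tops 20 mm above the table.
- wheel_hub (a point): Centre of the flywheel, on the axle, 110 mm above the table. Plain steel disc, radius 70 mm, 20 mm thick, flat faces, level axle along the stand's x. Turns without limit both ways; drag of 0.13 N m, so it stays where it is let go; no spring or stop. This point turns with the wheel: its z axis points from the hub to the nipple.
- wheel_stem (a point): Tip of the grease nipple, a stepped steel stub 13 mm thick that stands 16 mm radially out of the rim, in the middle of its width; tip 86 mm from the hub. Its z axis points outwards along the nipple (straight up when the nipple is at the top). At the start it is low down, 137 to 223 degrees from the top.
- block: Hollow grey iron core block, loose, 100 (its x) by 90 (its y) by 50 mm high, edges rounded 3 mm, 0.5 to 1 kg: too big to grip. Origin: centre of its underside. It starts on the table off one of the two ramps (stand's +y or -y end), nearly square to the stand. When its top edge meets the wheel's rim its centre is 92 to 93 mm from the stand's origin along the stand's y.
- transformer: Black bakelite transformer, 90 by 80 by 62 mm with terminals to 78 mm, loose, off the other ramp; leave it alone. Origin: centre of its underside.
- contact_posts: Two brass contact posts on a wooden strip, 45 by 110 mm, 60 mm high, beyond the wheel (stand's +x side); leave alone. Origin: centre of its underside.
- cathode_tube: Frosted glass cathode tube in its wooden cradle, 75 by 226 mm, 96 mm high, at the back; leave alone. Origin: centre of its underside.
- meter: Black bench meter, 100 by 90 mm, 67 mm high, at the right; leave alone. Origin: centre of its underside.
- screw_jar: Glass screw jar, 60 mm wide, 85 mm high, at the left; leave alone. Origin: centre of its underside.
Mind the look-alikes: they are no part of the job. Leave any orange or purple look-alike of the block alone.

How it is judged (in metres and radians):
On the way, in this order (a step that is already met when the one before it is completed fails the run):
1. the wheel is turned until its nipple points straight up (within 8 degrees) (angle between wheel_stem's own z axis and vertical below 0.14 rad), for 0.3 s.
2. the block is pushed up the ramp to the wheel's rim ((y of block in the frame of stand between -0.0965 and 0 m or y of block in the frame of stand between 0 and 0.0965 m)), for 0.2 s.
At the end, for the whole second after the job is handed in: The nipple points straight up within 8 degrees; the block lies flat on the plate at rest, its edge within about 4 mm of the wheel's rim (centre less than 96.5 mm from the stand's origin along its y, within 20 mm of the plate's centre line), on either side of the wheel (angle between wheel_stem's own z axis and vertical below 0.14 rad and (y of block in the frame of stand between -0.0965 and 0 m or y of block in the frame of stand between 0 and 0.0965 m) and x of block in the frame of stand between -0.02 and 0.02 m and angle between block's own z axis and vertical below 0.06 rad and z of block in the frame of stand between 0.007 and 0.014 m and linear speed of block below 0.01 m/s and angular speed of block below 0.1 rad/s); the robot touches nothing.
It fails at once if the block is lifted off instead of pushed (raised more than 40 mm) (height (world z) of block above 0.04 m).
It fails at once if the transformer is moved more than 15 mm (distance of transformer from where it was at the start of the episode above 0.015 m).
It fails at once if the pair of contact posts is moved more than 15 mm (distance of contact_posts from where it was at the start of the episode above 0.015 m).
It fails at once if the cathode tube is moved more than 15 mm (distance of cathode_tube from where it was at the start of the episode above 0.015 m).
It fails at once if the meter or the screw jar is moved more than 15 mm (distance of any of meter, screw_jar from where it was at the start of the episode above 0.015 m).
It also fails if it takes over 72 s, if anything falls off the work surface, if the arm or the gripper's body presses on something with over 40 N, if the wrist force passes 120 N, or if a joint passes its speed limit or range.

## Robot

A 7-joint arm with a two-finger parallel gripper is mounted at the origin on the work surface. World frame = base frame: x ahead of the robot, y to its left, z up, the work surface at z = 0. Lengths are in m, angles in degrees, forces in N, time in s.
With the tool pointing down it reaches from about 0.35 to 0.9 m from the base axis. Payload 8.1 kg.
Tool frame: the origin (TCP) lies at the very end of the fingers, on their centre line; the grasp point (between the pads) lies 19 mm behind it; z points along the fingers, y is the line along which they close (so a half turn about z gives the same grasp; the last joint's range is limited). The gripper opens to 85 mm and grips with 20 to 120 N. Pads are 22 mm wide; open, the fingers measure 114 mm over their backs; the gripper's body (76 mm by 85 mm) begins 54 mm behind the grasp point. The pads swing forward as they close: fully open they stand 13 mm farther back than shut.
Start: joints at [64.882, 24.895, 1.432, 90.138, -0.665, 64.973, -4.303], TCP at [0.206, -0.59, 0.21] pointing down, gripper open.
Joint ranges: [-149.89, 149.89], [-25.12, 119.58], [-72.63, 75.52], [4.76, 147.25], [-75.54, 255.54], [6.69, 114.76], [-157.13, 157.13]. Speed limits (degrees/s): [127.2, 127.2, 172.46, 172.46, 180, 180, 180].

## Interface

Orientations are given as [roll, pitch, yaw] about the fixed x, y, z axes, in that order (R = Rz(yaw) Ry(pitch) Rx(roll)).
In Python, from plant import * gives the robot as it stands.
- The arm moves only by the shell command python3 -m inch 'ROWS' [FORCE]. ROWS is JSON, a list of rows, each a list of 5 numbers: the shift along the tool's x, y, z in units of 120 mm (1.0 is 120 mm), then the turn about the tool's z in units of 30 degrees (1.0 is 30 degrees), then the gripper's target within -1 to 1 (fully open at 1, half-way at 0, shut at -1). In form: [[dx, dy, dz, roll, fingers], ...]. A call has 1 to 10 rows; each row is the pose to reach, as a shift and turn from the pose commanded when the call began, along the tool's axes at that moment; what a row does not reach only later rows make up. A row lasts 1/12 s, in which the tool goes at most 41.7 mm and 7.16 degrees, less where a joint would pass 70% of its speed; a pose out of reach is approached as far as the arm can. A call with a number of a shift or a turn outside -1 to 1 is refused whole. A call with a gripper value outside its range is refused whole. The fingers move at their own pace and stop on an object; FORCE is the grip in N (left out, the last holds). Time passes only in rows, so rows that repeat a pose let the fingers close. It gives the time, the measured TCP pose, the force, the opening and the grip force at its end, in the units of the state.
- state(): the state, without advancing time (a new reading comes with each control period).
- capture(name): name is "scene" or "top" or "wrist"; returns the picture (480x640x3 uint8, red, green, blue); there is no depth.
- get_calibration(name): a dict with "fx", "fy", "cx", "cy" (pixels), "R" (3x3) and "t" (3): a world point X has camera coordinates R X + t; the wrist camera has in their place "mount" (4x4, takes a point from camera to tool coordinates, whose origin is the TCP and whose axes are the flange's). Camera axes: x right, y down, z forward; pixel columns grow to the right and rows downward; lengths in m; the calibration is good to about 2 mm. A picture is of the moment at which its call begins: read the wrist's pose just before it. get_calibration takes no time and is no camera call.
- finish_job(): hands the job in; it is judged then, once.
The state is a dict: "time": time; "joint_positions": joint angles; "qvel": joint speeds; "effort": joint torques, N m; "tcp_pos": TCP position; "orientation": TCP orientation; "force": force on the tool from outside, world axes, zero at the start; "moment": the same for the moment, N m; "width": opening from 0.0 (shut) to 1.0 (fully open); "finger_force": force on a finger pad.
Only numpy, scipy, OpenCV 4.12 (cv2) and the standard library are available. Lean on these libraries where they do the work, as an engineer would, in place of code of your own. Each camera call takes 0.05 s, during which the arm holds its last target. There are 200 camera calls.

## Working session

There is one attempt and no reset: what is moved stays moved. The work goes in short steps, Python scripts to look and compute and a shell command to move; the robot and the scene stay as the last step left them, time stands still between calls to the robot, and variables do not carry over. Pictures are saved under pics/ and viewed, at most 12 in all, crops included, and the job is handed in when it is done.

```bash
mkdir -p pics; ls
python3 - <<'E'
from plant import *
import cv2
s=state();print(s)
for n in("scene","top"):
    cv2.imwrite(f"pics/{n}0.png",capture(n)[:,:,::-1]);print(n,get_calibration(n))
print(get_calibration("wrist"))
E
```

```text
pics
{'time': 0.0, 'joint_positions': array([64.88244658, 24.93651871,  1.43159447, 90.18885169, -0.66361711,
       64.97312206, -4.30298926]), 'qvel': array([ 0.04416541,  0.01848383,  0.02526531, -0.11978734,  0.00290411,
        0.0829914 , -0.11573552]), 'effort': array([ 4.45303122e-04, -6.70478153e+01,  1.02518700e+00, -3.16211987e+01,
        1.56010932e-02,  1.24607503e-02, -1.58320546e-05]), 'tcp_pos': array([ 0.20569821, -0.58961533,  0.20962711]), 'orientation': array([-1.79910289e+02,  9.42128975e-03,  1.92346915e+01]), 'force': array([ 0.50530941,  1.2679227 , -0.25512422]), 'moment': array([ 0.00035942, -0.03969491,  0.01875173]), 'finger_force': 0.0, 'width': 0.999643550928799}
scene {'fx': 524.0762793893977, 'fy': 524.0762793893977, 'cx': 310.9870714037054, 'cy': 244.28949674492068, 'R': array([[-0.24435611,  0.96950695,  0.01861108],
       [ 0.69655727,  0.18884924, -0.69220224],
       [-0.67460957, -0.15618016, -0.72146358]]), 't': array([ 0.10478383, -0.31306762,  1.83309671])}
top {'fx': 526.3662699787712, 'fy': 526.3662699787712, 'cx': 320.9002530858761, 'cy': 242.31337775822533, 'R': array([[-0.0195554 , -0.99959133, -0.02085112],
       [-0.99784942,  0.02081783, -0.06215421],
       [ 0.06256288,  0.01959082, -0.99784873]]), 't': array([0.04722138, 0.55254143, 1.54852014])}
{'fx': 400.08219261581144, 'fy': 400.08219261581144, 'cx': 318.3982501094647, 'cy': 240.81375564930732, 'mount': array([[ 5.61996492e-04, -9.49627197e-01, -3.13381351e-01,
         8.03309638e-02],
       [ 9.99999833e-01,  4.90810344e-04,  3.06047399e-04,
        -1.10328824e-03],
       [-1.36820125e-04, -3.13381471e-01,  9.49627314e-01,
        -1.63582365e-01],
       [ 0.00000000e+00,  0.00000000e+00,  0.00000000e+00,
         1.00000000e+00]])}
```

View pics/scene0.png

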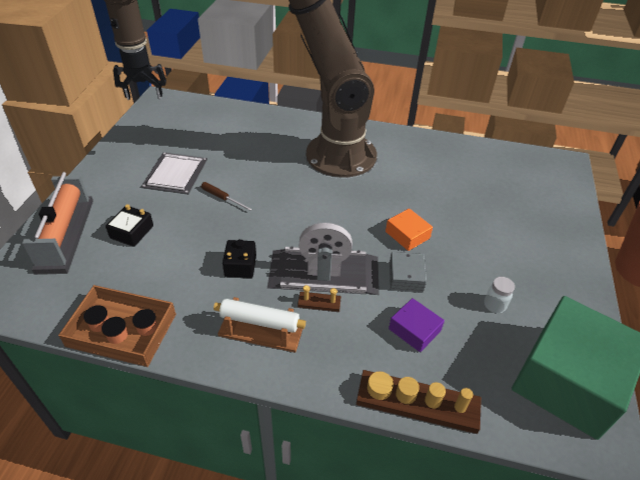

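View pics/top0.png

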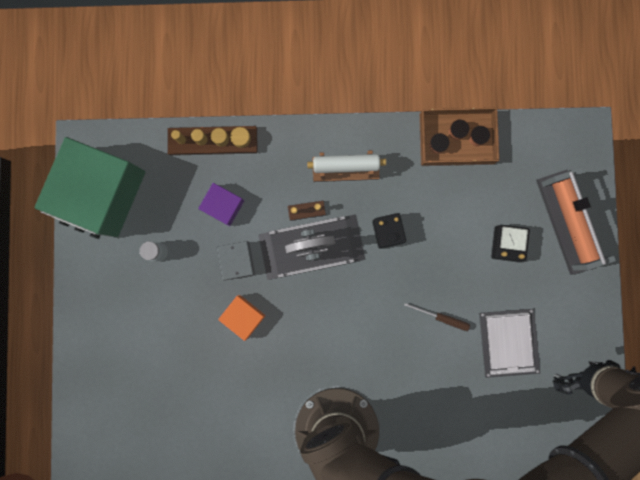

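The grey block is at top-image pixel (237,260), off the left (+y world) ramp. The stand is at (313,247) and the transformer at (388,231) off the other ramp. I'll zoom in to get corners.

Run:
```python
import cv2
i=cv2.imread("pics/top0.png")[200:290,205:365]
cv2.imwrite("pics/crop0.png",cv2.resize(i,None,fx=5,fy=5,interpolation=cv2.INTER_CUBIC))
```

```text
(no output)
```

View pics/crop0.png

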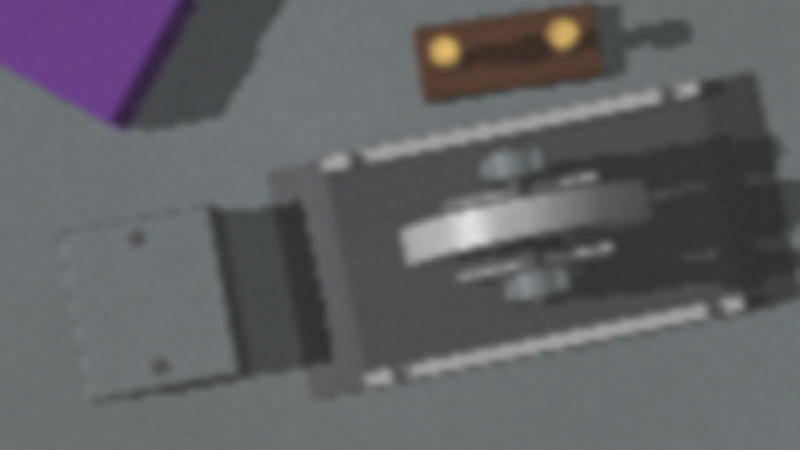

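The crop shows ramp corners at (270,172), (315,397), (755,75), (802,298). Block top corners are at (212,205), (242,375), (92,402), (62,235), crop pixels.

```bash
cat > h.py <<'E'
from plant import *
import numpy as np
from scipy.spatial.transform import Rotation as Ro
def ray(cal,uv,z,R=None,t=None):
    R=cal["R"] if R is None else R; t=cal["t"] if t is None else t
    c=-R.T@t; d=R.T@np.array([(uv[0]-cal["cx"])/cal["fx"],(uv[1]-cal["cy"])/cal["fy"],1])
    return c+d*(z-c[2])/d[2]
def proj(cal,X,R=None,t=None):
    R=cal["R"] if R is None else R; t=cal["t"] if t is None else t
    p=R@np.asarray(X)+t; return np.array([cal["fx"]*p[0]/p[2]+cal["cx"],cal["fy"]*p[1]/p[2]+cal["cy"]])
def wristRt(cal,s):
    T=np.eye(4);T[:3,:3]=Ro.from_euler("xyz",s["orientation"],degrees=True).as_matrix();T[:3,3]=s["tcp_pos"]
    M=np.linalg.inv(T@cal["mount"]);return M[:3,:3],M[:3,3]
E
python3 - <<'E'
from h import *
c=get_calibration("top")
f=lambda p,z:ray(c,((p[0]+.5)/5-.5+205,(p[1]+.5)/5-.5+200),z)
for nm,P,z in(("ramp",[(270,172),(315,397),(802,298),(755,75)],0),("block",[(212,205),(242,375),(92,402),(62,235)],.05),
 ("wheel",[(400,238),(652,200)],.110),("bolt",[(510,165),(537,283)],.127)):
    Q=np.array([f(p,z) for p in P]);print(nm,Q.round(4).tolist(),Q.mean(0).round(4))
    for a,b in zip(Q,np.roll(Q,-1,0)): d=b-a;print(' ',np.linalg.norm(d).round(3),np.degrees(np.arctan2(d[1],d[0])).round(1))
E
```

```text
ramp [[0.5836, 0.224, 0.0], [0.4475, 0.1986, 0.0], [0.501, -0.0948, 0.0], [0.636, -0.0699, 0.0]] [0.542  0.0645 0.    ]
  0.138 -169.4
  0.298 -79.7
  0.137 10.5
  0.299 100.1
block [[0.5609, 0.2513, 0.05], [0.4613, 0.2349, 0.05], [0.4474, 0.3227, 0.05], [0.5451, 0.3395, 0.05]] [0.5037 0.2871 0.05  ]
  0.101 -170.6
  0.089 99.0
  0.099 9.8
  0.09 -79.9
wheel [[0.536, 0.1362, 0.11], [0.5544, -0.0054, 0.11]] [0.5452 0.0654 0.11  ]
  0.143 -82.6
  0.143 97.4
bolt [[0.5743, 0.073, 0.127], [0.5086, 0.0593, 0.127]] [0.5415 0.0661 0.127 ]
  0.067 -168.2
  0.067 11.8
```

```bash
cat >> h.py <<'E'
S=np.array([.542,.065]);YAW=10.3
def st2w(x,y,z=0):
    a=np.radians(YAW);return np.array([S[0]+x*np.cos(a)-y*np.sin(a),S[1]+x*np.sin(a)+y*np.cos(a),z])
def w2st(p):
    a=np.radians(YAW);d=np.asarray(p)[:2]-S;return np.array([d[0]*np.cos(a)+d[1]*np.sin(a),-d[0]*np.sin(a)+d[1]*np.cos(a)])
def units(p0,yaw,p1):
    R=Ro.from_euler("xyz",[180,0,yaw],degrees=True).as_matrix();return (R.T@(np.asarray(p1)-np.asarray(p0))/.12).round(3)
def show():
    s=state();p=s["tcp_pos"];print("t%.2f"%s["time"],"tcp",p.round(4),"st",w2st(p).round(4),"rpy",s["orientation"].round(2),"F",s["force"].round(1),"w%.2f"%s["width"],"q",s["joint_positions"].round(0));return s
E
python3 - <<'E'
from h import *
s=show();p=s["tcp_pos"];e=st2w(0,-.0,.30);N=6
for k in range(N):
    yaw=19.2+81.1*k/N
    print(units(p+(e-p)*k/N,yaw,p+(e-p)*(k+1)/N), -81.1/N/30)
E
```

```text
t0.10 tcp [ 0.2057 -0.5897  0.2097] st [-0.4479 -0.584 ] rpy [-1.7992e+02  1.0000e-02  1.9240e+01] F [-0.1 -0.4  0.7] w1.00 q [65. 25.  1. 90. -1. 65. -4.]
[ 0.74  -0.705 -0.125] -0.45055555555555554
[ 0.884 -0.513 -0.125] -0.45055555555555554
[ 0.98  -0.292 -0.125] -0.45055555555555554
[ 1.021 -0.055 -0.125] -0.45055555555555554
[ 1.005  0.185 -0.125] -0.45055555555555554
[ 0.934  0.415 -0.125] -0.45055555555555554
```

```bash
python3 -m inch '[[0.2,-0.2,-0.12,-0.1,1],[0.5,-0.45,-0.12,-0.3,1],[0.74,-0.7,-0.12,-0.45,1],[0.74,-0.7,-0.12,-0.45,1]]'
python3 -m inch '[[0.3,-0.17,-0.12,-0.15,1],[0.6,-0.34,-0.12,-0.3,1],[0.88,-0.51,-0.12,-0.45,1],[0.88,-0.51,-0.12,-0.45,1]]'
python3 -c "from h import *;show()"
```

```text
time: 0.43
tcp_pos: [0.2666, -0.4747, 0.2248]
orientation: [-179.9, -0.2, 33.5]
force: [0.3, 0.4, -0.5]
width: 1.002
finger_force: 0.0
time: 0.77
tcp_pos: [0.3221, -0.3655, 0.2395]
orientation: [-180.0, -0.2, 47.0]
force: [0.6, -0.1, -0.9]
width: 1.001
finger_force: 0.0
t0.77 tcp [ 0.3221 -0.3655  0.2395] st [-0.2933 -0.3842] rpy [-179.96   -0.19   47.04] F [ 0.6 -0.1 -0.9] w1.00 q [ 51.  11. -10. 106.   2.  63.  -3.]
```

```bash
python3 -m inch '[[0.3,-0.1,-0.12,-0.15,1],[0.6,-0.2,-0.12,-0.3,1],[0.98,-0.3,-0.12,-0.45,1],[0.98,-0.3,-0.12,-0.45,1]]'
python3 -m inch '[[0.33,-0.02,-0.12,-0.15,1],[0.66,-0.04,-0.12,-0.3,1],[1,-0.06,-0.12,-0.45,1],[1,-0.06,-0.12,-0.45,1]]'
python3 -m inch '[[0.33,0.06,-0.12,-0.15,1],[0.66,0.12,-0.12,-0.3,1],[1,0.18,-0.12,-0.45,1],[1,0.18,-0.12,-0.45,1]]'
python3 - <<'E'
from h import *
s=show();e=st2w(0,-.0,.30)
print(units(s["tcp_pos"],s["orientation"][2],e))
E
```

```text
time: 1.1
tcp_pos: [0.3764, -0.2566, 0.254]
orientation: [180.0, -0.2, 60.4]
force: [0.7, 0.2, 0.2]
width: 0.999
finger_force: 0.0
time: 1.43
tcp_pos: [0.4306, -0.1482, 0.2685]
orientation: [179.9, -0.2, 74.0]
force: [0.0, 0.3, 0.3]
width: 0.995
finger_force: 0.0
time: 1.77
tcp_pos: [0.4852, -0.0392, 0.2827]
orientation: [179.9, -0.2, 87.5]
force: [0.0, 1.2, 0.4]
width: 0.997
finger_force: 0.0
t1.77 tcp [ 0.4852 -0.0392  0.2827] st [-0.0745 -0.0924] rpy [179.89  -0.25  87.49] F [0.  1.2 0.4] w1.00 q [ 25.  11. -31. 100.   6.  70. -10.]
[ 0.888  0.435 -0.144]
```

```bash
python3 -m inch '[[0.3,0.14,-0.14,-0.15,1],[0.6,0.28,-0.14,-0.3,1],[0.88,0.43,-0.14,-0.43,1],[0.88,0.43,-0.14,-0.43,1],[0.88,0.43,-0.14,-0.43,1]]'
python3 - <<'E'
from h import *;import cv2
s=show();i=capture("wrist");c=get_calibration("wrist");R,t=wristRt(c,s)
i=i[:,:,::-1].copy();cv2.imwrite("pics/w1raw.png",i)
for P in [(x,y,z) for x in(-.01,.01) for y,z in((-.0,.18),(.04,.1674),(-.04,.1674))]+[(x,y,.127) for x in(-.027,.027,-.041,.041) for y in(-.018,.018)]+[(x,y,.02) for x in(-.061,.061) for y in(-.1,.1)]:
    cv2.circle(i,tuple(int(v) for v in proj(c,st2w(*P),R,t)),2,(0,0,255),-1)
cv2.imwrite("pics/w1.png",i)
E
```

```text
time: 2.18
tcp_pos: [0.5405, 0.0573, 0.2984]
orientation: [-179.9, -0.1, 99.8]
force: [-0.4, -1.4, -0.0]
width: 1.003
finger_force: 0.0
t2.18 tcp [0.5405 0.0573 0.2984] st [-0.0028 -0.0073] rpy [-1.7993e+02 -8.0000e-02  9.9820e+01] F [-0.4 -1.4 -0. ] w1.00 q [ 15.  18. -35.  91.  10.  74. -12.]
```

View pics/w1.png

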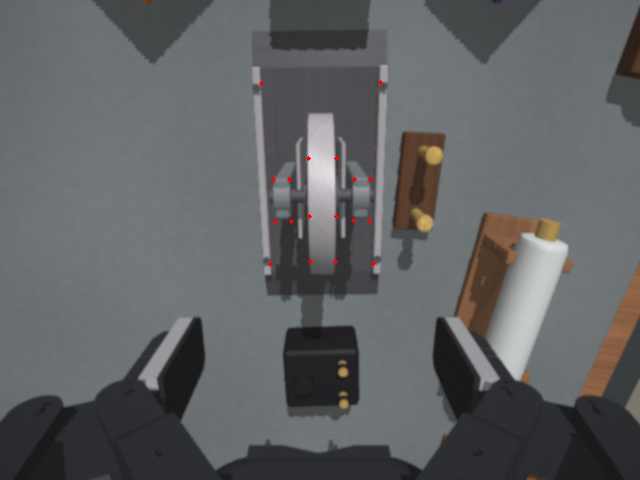

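The projected stand model overlays the picture within 1–3 px (wheel at column 321, posts at rows 180–215), so the stand pose is good. I'll grip the rim at +60° (towards +y).

```bash
python3 -m inch '[[0.2,0.02,0.1,0,-0.2],[0.48,0.02,0.4,0,-0.2],[0.48,0.02,0.7,0,-0.2],[0.48,0.02,0.8,0,-0.2],[0.48,0.02,0.8,0,-0.2]]'
python3 -m inch '[[0,0,0.15,0,-0.2],[0,0,0.3,0,-0.2],[0,0,0.45,0,-0.2],[0,0,0.6,0,-0.2],[0,0,0.68,0,-0.2],[0,0,0.68,0,-0.2]]'
python3 -m inch '[[0,0,0,0,-1],[0,0,0,0,-1],[0,0,0,0,-1],[0,0,0,0,-1],[0,0,0,0,-1],[0,0,0,0,-1]]' 30
python3 - <<'E'
from h import *
s=show()
for a in range(60,-61,-10):
    print(a,round(58*(np.sin(np.radians(a))-np.sin(np.radians(60)))/120,3),round(-58*(np.cos(np.radians(a))-.5)/120,3))
E
```

```text
time: 2.65
tcp_pos: [0.5304, 0.1101, 0.1996]
orientation: [-179.6, 0.1, 99.5]
force: [0.2, -1.1, -1.0]
width: 0.401
finger_force: 0.0
time: 3.15
tcp_pos: [0.5326, 0.1106, 0.1207]
orientation: [-179.9, 0.1, 99.5]
force: [0.3, 0.0, 0.2]
width: 0.398
finger_force: 0.0
time: 3.65
tcp_pos: [0.5327, 0.1118, 0.1225]
orientation: [-180.0, 0.1, 99.6]
force: [-4.3, -3.4, 3.5]
width: 0.225
finger_force: 32.5
t3.65 tcp [0.5327 0.1118 0.1225] st [-0.0007  0.0477] rpy [-1.7999e+02  7.0000e-02  9.9620e+01] F [-4.3 -3.4  3.5] w0.22 q [  7.  27. -33. 105.  18.  53. -25.]
60 0.0 -0.0
50 -0.048 -0.069
40 -0.108 -0.129
30 -0.177 -0.177
20 -0.253 -0.213
10 -0.335 -0.234
0 -0.419 -0.242
-10 -0.503 -0.234
-20 -0.584 -0.213
-30 -0.66 -0.177
-40 -0.729 -0.129
-50 -0.789 -0.069
-60 -0.837 -0.0
```

```bash
python3 -m inch '[[-0.022,0,-0.035,0,-1],[-0.048,0,-0.069,0,-1],[-0.077,0,-0.1,0,-1],[-0.108,0,-0.129,0,-1],[-0.177,0,-0.177,0,-1],[-0.253,0,-0.213,0,-1],[-0.335,0,-0.234,0,-1],[-0.419,0,-0.242,0,-1],[-0.419,0,-0.242,0,-1]]'
python3 -m inch '[[-0.042,0,0.002,0,-1],[-0.084,0,0.008,0,-1],[-0.165,0,0.029,0,-1],[-0.241,0,0.065,0,-1],[-0.31,0,0.113,0,-1],[-0.37,0,0.173,0,-1],[-0.418,0,0.242,0,-1],[-0.418,0,0.242,0,-1]]'
python3 - <<'E'
from h import *;import cv2
s=show();cv2.imwrite("pics/s2.png",cv2.resize(capture("scene")[190:320,230:430,::-1],None,fx=4,fy=4,interpolation=cv2.INTER_CUBIC))
E
```

```text
time: 4.4
tcp_pos: [0.542, 0.0615, 0.1512]
orientation: [180.0, -0.0, 99.5]
force: [1.6, 0.1, -8.0]
width: 0.22
finger_force: 30.4
time: 5.07
tcp_pos: [0.5515, 0.0103, 0.1229]
orientation: [179.8, 0.2, 99.5]
force: [-0.9, -8.0, 6.2]
width: 0.219
finger_force: 36.6
t5.07 tcp [0.5515 0.0103 0.1229] st [-0.0004 -0.0555] rpy [179.85   0.2   99.46] F [-0.9 -8.   6.2] w0.22 q [ 17.  27. -32. 105.  18.  53. -14.]
```

View pics/s2.png

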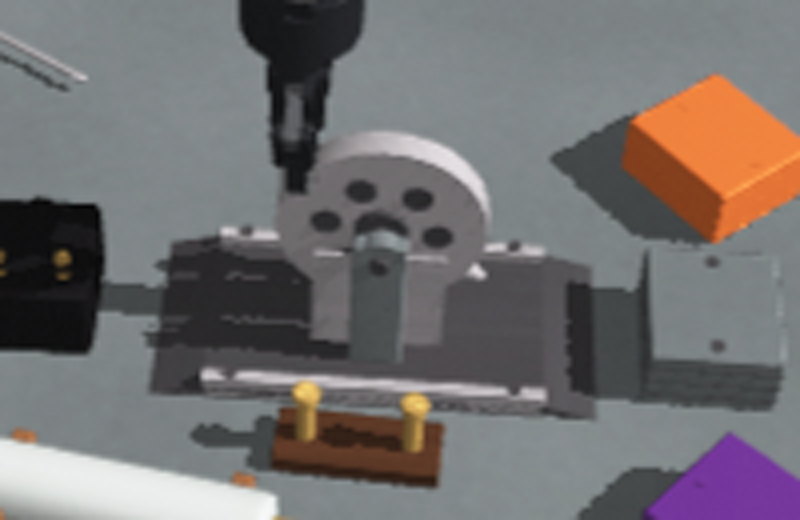

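The nipple is visible at crop (477,270), low on the +y side. I'll compute its angle.

Run:
```python
from h import *
c=get_calibration("scene")
for a in range(90,150,5):
    r=np.radians(a);q=[(proj(c,st2w(0,k*np.sin(r),.11+k*np.cos(r)))-[230,190])*4 for k in(.072,.086)];print(a,np.round(q,0).tolist())
```

```text
90 [[490.0, 225.0], [512.0, 226.0]]
95 [[489.0, 231.0], [510.0, 234.0]]
100 [[487.0, 238.0], [508.0, 242.0]]
105 [[485.0, 244.0], [505.0, 249.0]]
110 [[481.0, 250.0], [500.0, 256.0]]
115 [[477.0, 256.0], [495.0, 263.0]]
120 [[472.0, 261.0], [489.0, 269.0]]
125 [[466.0, 266.0], [483.0, 275.0]]
130 [[460.0, 271.0], [475.0, 281.0]]
135 [[453.0, 275.0], [467.0, 286.0]]
140 [[446.0, 279.0], [458.0, 290.0]]
145 [[438.0, 282.0], [449.0, 294.0]]
```

Nipple is at about +120°. Re-grip at +60° and stroke it further up.

```bash
python3 -m inch '[[0,0,0,0,-0.2],[0,0,0,0,-0.2],[0,0,0,0,-0.2],[0,0,-0.2,0,-0.2],[0,0,-0.45,0,-0.2],[0,0,-0.62,0,-0.2],[0,0,-0.62,0,-0.2]]'
python3 -m inch '[[0.2,0,0,0,-0.2],[0.45,0,0,0,-0.2],[0.7,0,0,0,-0.2],[0.88,0,0,0,-0.2],[0.88,0,0.2,0,-0.2],[0.88,0,0.4,0,-0.2],[0.88,0,0.55,0,-0.2],[0.88,0,0.62,0,-0.2],[0.88,0,0.62,0,-0.2]]'
python3 -m inch '[[0,0,0,0,-1],[0,0,0,0,-1],[0,0,0,0,-1],[0,0,0,0,-1],[0,0,0,0,-1],[0,0,0,0,-1]]' 30
python3 -m inch '[[-0.022,0,-0.035,0,-1],[-0.048,0,-0.069,0,-1],[-0.077,0,-0.1,0,-1],[-0.108,0,-0.129,0,-1],[-0.177,0,-0.177,0,-1],[-0.253,0,-0.213,0,-1],[-0.335,0,-0.234,0,-1],[-0.419,0,-0.242,0,-1],[-0.503,0,-0.234,0,-1],[-0.503,0,-0.234,0,-1]]'
python3 -m inch '[[0,0,0,0,-0.2],[0,0,0,0,-0.2],[0,0,0,0,-0.2],[0,0,0,0,-0.2],[0,0,-0.2,0,-0.2],[0,0,-0.45,0,-0.2],[0,0,-0.7,0,-0.2],[0,0,-0.8,0,-0.2],[0,0,-0.8,0,-0.2]]'
python3 - <<'E'
from h import *;import cv2
s=show();cv2.imwrite("pics/s3.png",cv2.resize(capture("scene")[190:320,230:430,::-1],None,fx=4,fy=4,interpolation=cv2.INTER_CUBIC))
c=get_calibration("scene")
for a in range(30,90,5):
    r=np.radians(a);q=[(proj(c,st2w(0,k*np.sin(r),.11+k*np.cos(r)))-[230,190])*4 for k in(.072,.086)];print(a,np.round(q,0).tolist())
E
```

```text
time: 5.7
tcp_pos: [0.5524, 0.0148, 0.2007]
orientation: [179.6, 0.0, 99.7]
force: [1.0, 0.1, -0.1]
width: 0.406
finger_force: 0.0
time: 6.45
tcp_pos: [0.5308, 0.1174, 0.1198]
orientation: [-179.8, 0.0, 99.7]
force: [1.0, -0.1, -0.1]
width: 0.407
finger_force: 0.0
time: 6.95
tcp_pos: [0.5317, 0.1178, 0.1223]
orientation: [-180.0, 0.0, 99.7]
force: [-5.7, 0.5, 2.5]
width: 0.225
finger_force: 32.7
time: 7.78
tcp_pos: [0.543, 0.0565, 0.1511]
orientation: [179.9, 0.0, 99.5]
force: [-4.8, -0.2, 3.0]
width: 0.221
finger_force: 31.4
time: 8.53
tcp_pos: [0.5443, 0.059, 0.2494]
orientation: [179.6, 0.0, 99.7]
force: [0.9, 0.5, -0.3]
width: 0.4
finger_force: 0.0
t8.53 tcp [0.5443 0.059  0.2494] st [ 0.0012 -0.0063] rpy [1.7963e+02 1.0000e-02 9.9650e+01] F [ 0.9  0.5 -0.3] w0.40 q [ 15.  20. -36.  96.  12.  68. -14.]
30 [[441.0, 154.0], [453.0, 141.0]]
35 [[449.0, 158.0], [463.0, 146.0]]
40 [[457.0, 163.0], [472.0, 151.0]]
45 [[463.0, 168.0], [480.0, 158.0]]
50 [[470.0, 173.0], [487.0, 164.0]]
55 [[475.0, 179.0], [494.0, 171.0]]
60 [[480.0, 185.0], [499.0, 179.0]]
65 [[484.0, 192.0], [504.0, 186.0]]
70 [[487.0, 198.0], [508.0, 194.0]]
75 [[489.0, 205.0], [510.0, 202.0]]
80 [[490.0, 211.0], [512.0, 210.0]]
85 [[491.0, 218.0], [512.0, 218.0]]
```

View pics/s3.png

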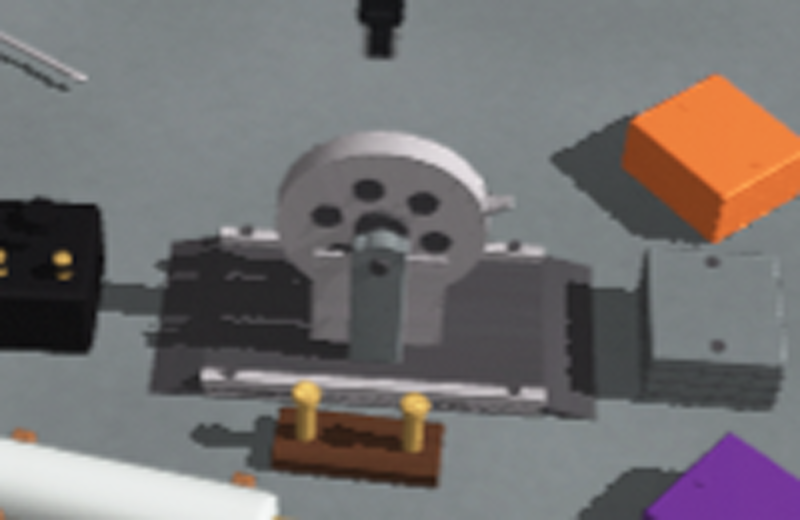

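Nipple tip at (513,204): about +75°. Grip at +35° and stroke to −40°.

```bash
python3 -m inch '[[0.17,-0.01,0.1,0,-0.2],[0.334,-0.01,0.3,0,-0.2],[0.334,-0.01,0.5,0,-0.2],[0.334,-0.01,0.7,0,-0.2],[0.334,-0.01,0.85,0,-0.2],[0.334,-0.01,0.917,0,-0.2],[0.334,-0.01,0.917,0,-0.2]]'
python3 -m inch '[[0,0,0,0,-1],[0,0,0,0,-1],[0,0,0,0,-1],[0,0,0,0,-1],[0,0,0,0,-1],[0,0,0,0,-1]]' 40
python3 -m inch '[[-0.037,0,-0.023,0,-1],[-0.074,0,-0.043,0,-1],[-0.155,0,-0.072,0,-1],[-0.239,0,-0.087,0,-1],[-0.325,0,-0.087,0,-1],[-0.409,0,-0.072,0,-1],[-0.49,0,-0.043,0,-1],[-0.564,0,0,0,-1],[-0.598,0,0.026,0,-1],[-0.598,0,0.026,0,-1]]'
python3 - <<'E'
from h import *;import cv2
s=show();cv2.imwrite("pics/s4.png",cv2.resize(capture("scene")[190:320,230:430,::-1],None,fx=4,fy=4,interpolation=cv2.INTER_CUBIC))
c=get_calibration("scene")
for a in range(-20,31,5):
    r=np.radians(a);q=[(proj(c,st2w(0,k*np.sin(r),.11+k*np.cos(r)))-[230,190])*4 for k in(.072,.086)];print(a,np.round(q,0).tolist())
E
```

```text
time: 9.17
tcp_pos: [0.5326, 0.0968, 0.1331]
orientation: [-179.7, 0.0, 99.7]
force: [-0.9, -0.4, -1.0]
width: 0.397
finger_force: 0.0
time: 9.67
tcp_pos: [0.5353, 0.0974, 0.1362]
orientation: [179.9, -0.0, 99.6]
force: [5.0, 1.4, -9.1]
width: 0.221
finger_force: 43.3
time: 10.5
tcp_pos: [0.5487, 0.0258, 0.1347]
orientation: [179.7, 0.1, 99.5]
force: [0.6, -2.7, 8.2]
width: 0.22
finger_force: 43.3
t10.50 tcp [0.5487 0.0258 0.1347] st [-0.0004 -0.0398] rpy [1.7972e+02 6.0000e-02 9.9540e+01] F [ 0.6 -2.7  8.2] w0.22 q [ 16.  26. -34. 104.  18.  54. -15.]
-20 [[346.0, 142.0], [339.0, 126.0]]
-15 [[356.0, 140.0], [351.0, 125.0]]
-10 [[365.0, 139.0], [362.0, 123.0]]
-5 [[375.0, 139.0], [374.0, 123.0]]
0 [[385.0, 139.0], [386.0, 123.0]]
5 [[395.0, 140.0], [398.0, 124.0]]
10 [[405.0, 142.0], [410.0, 126.0]]
15 [[414.0, 144.0], [421.0, 129.0]]
20 [[424.0, 147.0], [432.0, 132.0]]
25 [[433.0, 150.0], [443.0, 136.0]]
30 [[441.0, 154.0], [453.0, 141.0]]
```

View pics/s4.png

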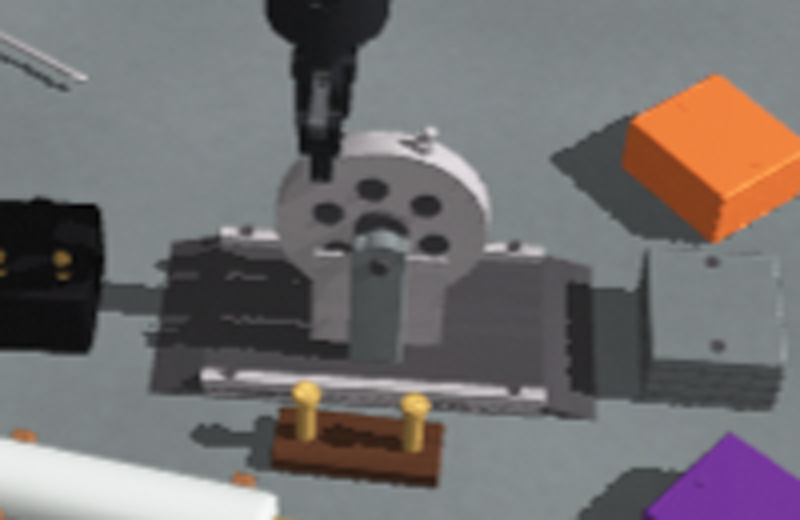

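Tip at (431,132): about +19.5°. Regrip nearer the top (sliding the open fingers back over the rim), then stroke again.

```bash
python3 -m inch '[[0,0,0,0,-0.2],[0,0,0,0,-0.2],[0,0,0,0,-0.2],[0,0,0,0,-0.2],[0.07,0,-0.06,0,-0.2],[0.15,0,-0.1,0,-0.2],[0.23,0,-0.12,0,-0.2],[0.316,0,-0.115,0,-0.2],[0.316,0,-0.115,0,-0.2]]'
python3 -m inch '[[0,0,0,0,-1],[0,0,0,0,-1],[0,0,0,0,-1],[0,0,0,0,-1],[0,0,0,0,-1],[0,0,0,0,-1]]' 50
python3 -m inch '[[-0.02,0,0,0,-1],[-0.043,0,0.002,0,-1],[-0.064,0,0.004,0,-1],[-0.085,0,0.008,0,-1],[-0.106,0,0.012,0,-1],[-0.127,0,0.017,0,-1],[-0.148,0,0.023,0,-1],[-0.168,0,0.03,0,-1],[-0.188,0,0.038,0,-1],[-0.208,0,0.046,0,-1]]'
python3 - <<'E'
from h import *;import cv2
s=show();cv2.imwrite("pics/s5.png",cv2.resize(capture("scene")[190:320,230:430,::-1],None,fx=4,fy=4,interpolation=cv2.INTER_CUBIC))
E
```

```text
time: 11.3
tcp_pos: [0.5395, 0.0677, 0.1468]
orientation: [179.9, -0.1, 99.9]
force: [-0.7, 0.9, 0.2]
width: 0.402
finger_force: 0.0
time: 11.8
tcp_pos: [0.5413, 0.065, 0.1467]
orientation: [179.9, -0.1, 99.7]
force: [3.5, 4.1, -0.5]
width: 0.217
finger_force: 50.6
time: 12.63
tcp_pos: [0.5459, 0.0407, 0.1424]
orientation: [179.8, -0.1, 99.7]
force: [0.6, 3.5, 12.5]
width: 0.216
finger_force: 52.1
t12.63 tcp [0.5459 0.0407 0.1424] st [-0.0005 -0.0246] rpy [ 1.7977e+02 -7.0000e-02  9.9680e+01] F [ 0.6  3.5 12.5] w0.22 q [ 15.  26. -34. 104.  17.  55. -16.]
```

View pics/s5.png

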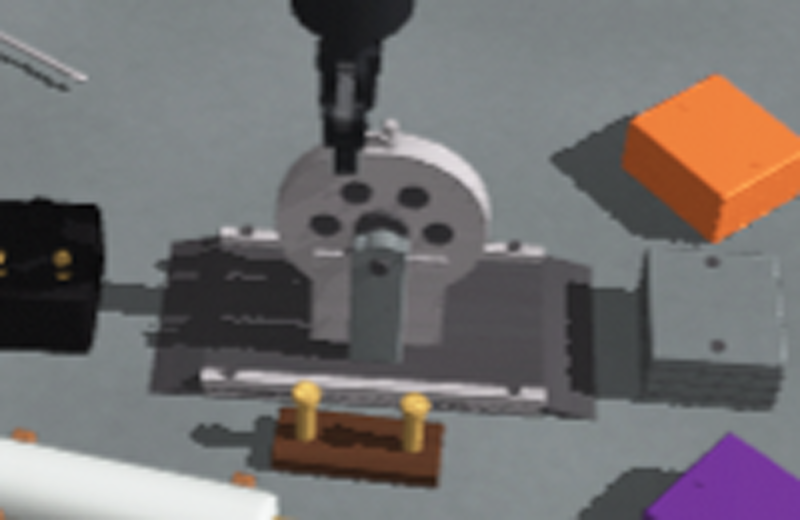

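Tip at (391,124): about +2°. A small nudge, then release and lift.

```bash
python3 -m inch '[[-0.01,0,0.004,0,-1],[-0.02,0,0.008,0,-1],[-0.02,0,0.008,0,-1],[-0.02,0,0.008,0,-1],[-0.02,0,0.008,0,-0.2],[-0.02,0,0.008,0,-0.2],[-0.02,0,0.008,0,-0.2],[-0.02,0,0.008,0,-0.2],[-0.02,0,0.008,0,-0.2]]'
python3 -m inch '[[0,0,-0.1,0,-0.2],[0,0,-0.3,0,-0.2],[0,0,-0.6,0,-0.2],[0,0,-0.9,0,-0.2],[0,0,-0.9,0,-0.2],[0,0,-0.9,0,-0.2]]'
python3 - <<'E'
from h import *;import cv2
s=show();cv2.imwrite("pics/s6.png",cv2.resize(capture("scene")[190:320,230:430,::-1],None,fx=4,fy=4,interpolation=cv2.INTER_CUBIC))
p=s["tcp_pos"];y=s["orientation"][2]
print(units(p,y,st2w(0.002,.31,.25)))
E
```

```text
time: 13.43
tcp_pos: [0.5443, 0.0367, 0.1395]
orientation: [-179.9, 0.0, 99.6]
force: [0.1, -0.2, 0.4]
width: 0.398
finger_force: 0.0
time: 13.93
tcp_pos: [0.5459, 0.0375, 0.2508]
orientation: [179.7, 0.0, 99.6]
force: [0.2, -0.4, -0.3]
width: 0.4
finger_force: 0.0
t13.93 tcp [0.5459 0.0375 0.2508] st [-0.0011 -0.0277] rpy [1.7972e+02 3.0000e-02 9.9630e+01] F [ 0.2 -0.4 -0.3] w0.40 q [ 18.  20. -36.  96.  12.  68. -12.]
[ 2.814 -0.007  0.007]
```

View pics/s6.png

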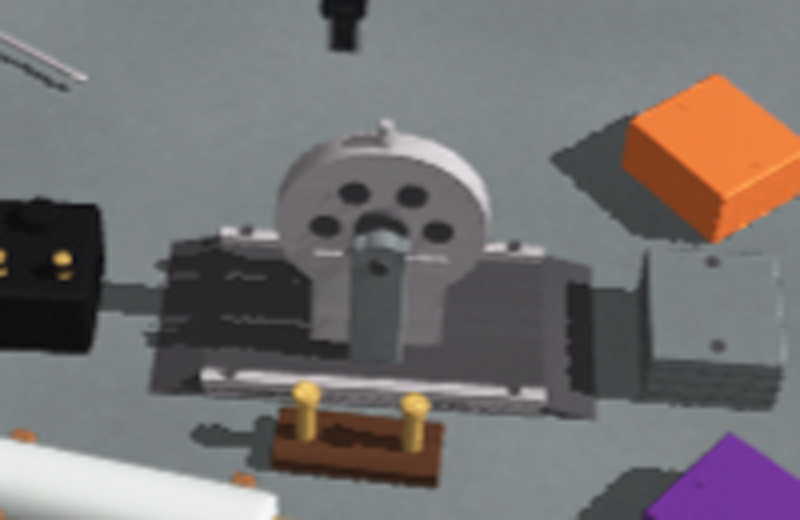

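Nipple at (388,123), i.e. about +1°. Now go behind the block.

```bash
python3 -m inch '[[0.3,0,0,0,0.2],[0.6,0,0,0,0.2],[0.95,0,0,0,0.2],[0.95,0,0,0,0.2]]'
python3 -m inch '[[0.3,0,0,0,0.2],[0.6,0,0,0,0.2],[0.95,0,0,0,0.2],[0.95,0,0,0,0.2]]'
python3 -m inch '[[0.3,0,0,0,0.2],[0.6,0,0,0,0.2],[0.93,0,0,0,0.2],[0.93,0,0.2,0,0.2],[0.93,0,0.5,0,0.2],[0.93,0,0.8,0,0.2],[0.93,0,0.95,0,0.2],[0.93,0,0.95,0,0.2]]'
python3 - <<'E'
from h import *
s=show()
print(units(s["tcp_pos"],s["orientation"][2],st2w(0.001,.31,.022)))
E
```

```text
time: 14.32
tcp_pos: [0.522, 0.1586, 0.2475]
orientation: [-179.9, -0.3, 100.2]
force: [-0.5, 0.6, 1.1]
width: 0.603
finger_force: 0.0
time: 14.65
tcp_pos: [0.502, 0.2707, 0.2473]
orientation: [-179.9, -0.3, 100.3]
force: [-1.9, 0.5, 1.4]
width: 0.596
finger_force: 0.0
time: 15.32
tcp_pos: [0.4852, 0.3686, 0.1282]
orientation: [-179.5, 0.3, 99.7]
force: [-0.6, -0.5, -0.5]
width: 0.598
finger_force: 0.0
t15.32 tcp [0.4852 0.3686 0.1282] st [-0.0016  0.3089] rpy [-179.52    0.29   99.69] F [-0.6 -0.5 -0.5] w0.60 q [-18.  33. -37.  95.  22.  60. -52.]
[0.01  0.021 0.885]
```

```bash
python3 -m inch '[[0.01,0.02,0.2,-0.02,0.2],[0.01,0.02,0.45,-0.02,0.2],[0.01,0.02,0.7,-0.02,0.2],[0.01,0.02,0.85,-0.02,0.2],[0.01,0.02,0.94,-0.02,0.2],[0.01,0.02,0.94,-0.02,0.2]]'
python3 -m inch '[[-0.05,0,0,0,0.2],[-0.1,0,0,0,0.2],[-0.15,0,0,0,0.2],[-0.2,0,0,0,0.2],[-0.25,0,0,0,0.2],[-0.3,0,0,0,0.2],[-0.35,0,0,0,0.2],[-0.4,0,0,0,0.2],[-0.45,0,0,0,0.2],[-0.5,0,0,0,0.2]]'
python3 - <<'E'
from h import *;import cv2
s=show();i=capture("wrist")[:,:,::-1].copy();c=get_calibration("wrist");R,t=wristRt(c,s)
for x in(-.05,.05):
  for y in (.0925,.115,.1375): cv2.circle(i,tuple(int(v) for v in proj(c,st2w(x,y,.06),R,t)),2,(0,0,255),-1)
for x in(-.061,.061):
  for y in (0,.1): cv2.circle(i,tuple(int(v) for v in proj(c,st2w(x,y,.02),R,t)),2,(0,255,0),-1)
cv2.imwrite("pics/w7.png",i)
E
```

```text
time: 15.82
tcp_pos: [0.4893, 0.3725, 0.0196]
orientation: [-179.9, 0.1, 100.2]
force: [-0.5, 0.5, -0.1]
width: 0.598
finger_force: 0.0
time: 16.65
tcp_pos: [0.5008, 0.3158, 0.0219]
orientation: [179.9, -0.2, 100.3]
force: [-1.3, 5.3, 1.8]
width: 0.597
finger_force: 2.8
t16.65 tcp [0.5008 0.3158 0.0219] st [0.0043 0.2542] rpy [ 1.7991e+02 -1.6000e-01  1.0029e+02] F [-1.3  5.3  1.8] w0.60 q [-15.  38. -34. 104.  28.  46. -52.]
```

View pics/w7.png

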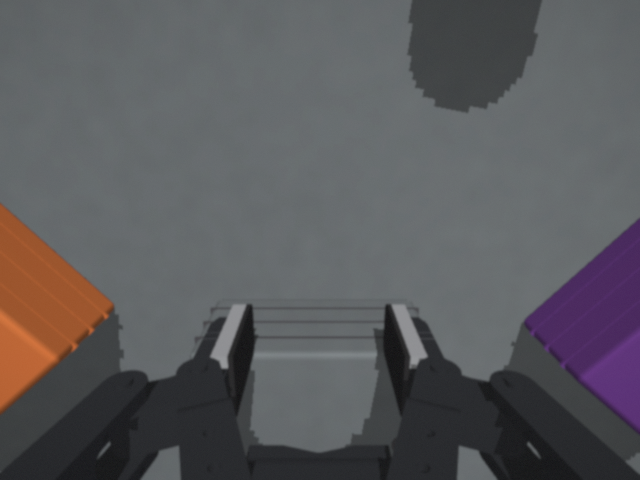

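The block's back face is square to the two fingers and centred (both at column ~317). Pushing on.

```bash
python3 -m inch '[[-0.05,0,0,0,0.2],[-0.1,0,0,0,0.2],[-0.15,0,0,0,0.2],[-0.2,0,0,0,0.2],[-0.25,0,0,0,0.2],[-0.3,0,0,0,0.2],[-0.35,0,0,0,0.2],[-0.4,0,0,0,0.2],[-0.45,0,0,0,0.2],[-0.5,0,0,0,0.2]]'
python3 -m inch '[[-0.03,0,0,0,0.2],[-0.06,0,0,0,0.2],[-0.09,0,0,0,0.2],[-0.12,0,0,0,0.2],[-0.15,0,0,0,0.2],[-0.18,0,0,0,0.2],[-0.2,0,0,0,0.2],[-0.22,0,0,0,0.2],[-0.24,0,0,0,0.2],[-0.26,0,0,0,0.2]]'
python3 - <<'E'
from h import *;import cv2
s=show();cv2.imwrite("pics/top8.png",capture("top")[:,:,::-1])
E
```

```text
time: 17.53
tcp_pos: [0.5111, 0.2568, 0.0215]
orientation: [179.9, -0.1, 100.3]
force: [-1.7, 7.2, 1.3]
width: 0.603
finger_force: 3.6
time: 18.37
tcp_pos: [0.5169, 0.2258, 0.0215]
orientation: [179.9, -0.1, 100.3]
force: [-2.2, 5.9, 4.5]
width: 0.601
finger_force: 3.2
t18.37 tcp [0.5169 0.2258 0.0215] st [0.0041 0.1627] rpy [ 1.7994e+02 -1.0000e-01  1.0027e+02] F [-2.2  5.9  4.5] w0.60 q [ -5.  37. -34. 108.  28.  44. -44.]
```

```bash
python3 -m inch '[[-0.01,0,0,0,0.2],[-0.02,0,0,0,0.2],[-0.03,0,0,0,0.2],[-0.04,0,0,0,0.2],[-0.05,0,0,0,0.2],[-0.06,0,0,0,0.2],[-0.07,0,0,0,0.2],[-0.08,0,0,0,0.2],[-0.08,0,0,0,0.2]]'
python3 -c "from h import *;show()"
python3 -m inch '[[-0.01,0,0,0,0.2],[-0.02,0,0,0,0.2],[-0.02,0,0,0,0.2]]'
python3 -m inch '[[-0.01,0,0,0,0.2],[-0.02,0,0,0,0.2],[-0.02,0,0,0,0.2]]'
python3 - <<'E'
from h import *;import cv2
s=show();i=capture("wrist")[:,:,::-1].copy();cv2.imwrite("pics/w9.png",i)
j=capture("scene")[190:320,230:430,::-1];cv2.imwrite("pics/s9.png",cv2.resize(j,None,fx=4,fy=4,interpolation=cv2.INTER_CUBIC))
E
```

```text
time: 19.17
tcp_pos: [0.5187, 0.216, 0.0214]
orientation: [179.9, -0.1, 100.3]
force: [-0.2, 5.1, 3.4]
width: 0.596
finger_force: 2.6
t19.17 tcp [0.5187 0.216  0.0214] st [0.0041 0.1527] rpy [ 1.7995e+02 -8.0000e-02  1.0026e+02] F [-0.2  5.1  3.4] w0.60 q [ -4.  37. -34. 108.  28.  44. -44.]
time: 19.42
tcp_pos: [0.5191, 0.2136, 0.0214]
orientation: [179.9, -0.1, 100.3]
force: [-1.2, 4.9, 3.1]
width: 0.602
finger_force: 2.6
time: 19.67
tcp_pos: [0.5192, 0.2126, 0.0214]
orientation: [179.9, -0.2, 100.3]
force: [-0.7, 8.4, 2.2]
width: 0.603
finger_force: 4.4
t19.67 tcp [0.5192 0.2126 0.0214] st [0.004  0.1493] rpy [179.94  -0.18 100.3 ] F [-0.7  8.4  2.2] w0.60 q [ -4.  36. -34. 108.  28.  44. -43.]
```

```bash
python3 -m inch '[[-0.01,0,0,0,0.2],[-0.015,0,0,0,0.2],[-0.015,0,0,0,0.2],[-0.015,0,0,0,0.2]]'
python3 - <<'E'
from h import *;import cv2
s=show()
j=capture("scene")[190:320,230:430,::-1];cv2.imwrite("pics/s10.png",cv2.resize(j,None,fx=4,fy=4,interpolation=cv2.INTER_CUBIC))
c=get_calibration("scene")
for X in [(.05,.1375,.06),(.05,.0475,.06),(-.05,.0475,.06),(-.05,.1375,.06)]:print(((proj(c,st2w(*X))-[230,190])*4).round())
E
```

```text
time: 20.1
tcp_pos: [0.5192, 0.2124, 0.0215]
orientation: [179.9, -0.3, 100.4]
force: [-1.4, 12.9, 0.9]
width: 0.596
finger_force: 6.4
t20.10 tcp [0.5192 0.2124 0.0215] st [0.0039 0.1491] rpy [179.92  -0.28 100.36] F [-1.4 12.9  0.9] w0.60 q [ -4.  36. -34. 108.  28.  44. -43.]
[584. 339.]
[446. 330.]
[450. 220.]
[581. 228.]
```

View pics/s10.png

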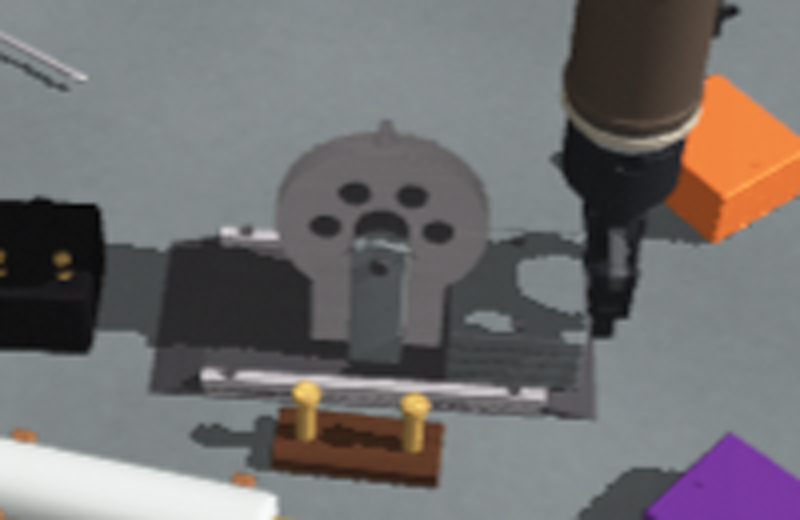

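The block's near edge is at column 447 against a predicted 446 for contact. The arm has stalled at 13 N, and the nipple is still at the top (387,123). Back off and lift clear.

```bash
python3 -m inch '[[0.05,0,0,0,0.2],[0.1,0,0,0,0.2],[0.2,0,0,0,0.2],[0.35,0,0,0,0.2],[0.35,0,-0.2,0,0.2],[0.35,0,-0.5,0,0.2],[0.35,0,-0.9,0,0.2],[0.35,0,-0.9,0,0.2],[0.35,0,-0.9,0,0.2]]'
python3 -m inch '[[0.3,0,0,0,0.2],[0.6,0,-0.2,0,0.2],[0.8,0,-0.4,0,0.2],[0.8,0,-0.4,0,0.2],[0.8,0,-0.4,0,0.2]]'
python3 - <<'E'
from h import *;import cv2
s=show()
a=cv2.resize(capture("scene")[190:320,230:430,::-1],None,fx=4,fy=4,interpolation=cv2.INTER_CUBIC);cv2.imwrite("pics/s11.png",a)
E
```

```text
time: 20.9
tcp_pos: [0.5138, 0.2515, 0.1323]
orientation: [179.7, -0.1, 100.2]
force: [0.3, -0.2, -0.1]
width: 0.598
finger_force: 0.0
time: 21.32
tcp_pos: [0.4944, 0.3468, 0.1774]
orientation: [179.9, -0.1, 100.4]
force: [-0.1, -0.2, 0.4]
width: 0.6
finger_force: 0.0
t21.32 tcp [0.4944 0.3468 0.1774] st [0.0035 0.2858] rpy [ 1.7994e+02 -5.0000e-02  1.0041e+02] F [-0.1 -0.2  0.4] w0.60 q [-14.  30. -39.  93.  20.  64. -48.]
```

View pics/s11.png

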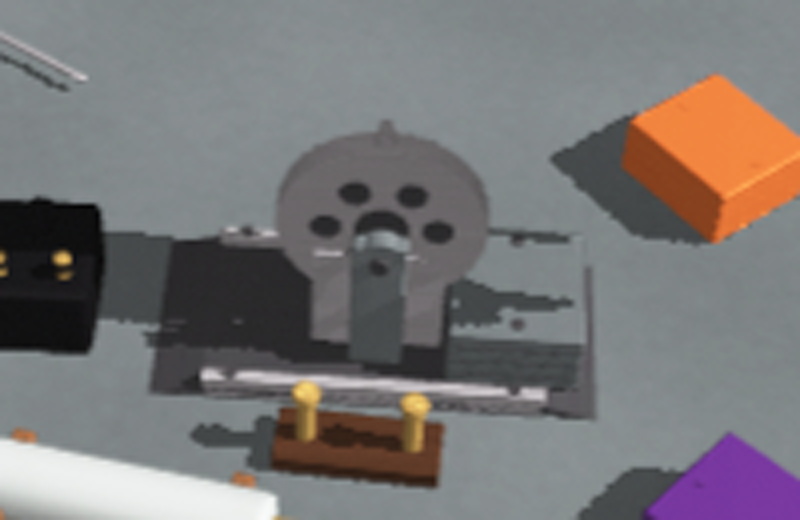

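The block lies flat at the rim (front edge at column 447, back at 583), the nipple is at (387,123), and the arm is clear.

```bash
python3 -c "
from plant import *
print(finish_job())"
```

```text
the job is handed in; nothing more can be done
None
```

The job is handed in at about 21 s of the 72 s allowed: in the last picture the nipple points straight up (about 1° off), the block lies flat on the plate against the rim, and the arm is clear; the hand-in gave no verdict.

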